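Put the choke away in the blue pocket of the parts carousel

ROBOT

A 6-joint arm with a two-finger parallel gripper is mounted at the origin on the work surface. World frame = base frame: x ahead of the robot, y to its left, z up, the work surface at z = 0. Lengths are in m, angles in rad, forces in N, time in s.
With the tool pointing down it reaches from about 0.35 to 0.875 m from the base axis. Payload 4.2 kg.
Tool frame: the origin (TCP) lies midway between the tips of the shut fingers; the grasp point (between the pads) lies 19 mm behind it; z points along the fingers, y is the line along which they close (so a half turn about z gives the same grasp; the last joint's range is limited). The gripper opens to 85 mm and grips with 20 to 120 N. Pads are 22 mm wide; open, the fingers measure 114 mm over their backs; the gripper's body (76 mm by 85 mm) begins 54 mm behind the grasp point. The pads swing forward as they close: fully open they stand 13 mm farther back than shut.
Start: joints at [-0.87, 0.385, 0.008, 0, -1.194, -0.259], TCP at [0.267, -0.565, 0.199] pointing down, gripper open.
Joint ranges: [-3.14, 3.14], [-1.21, 2.06], [-1.07, 1.41], [-3.16, 2.05], [-2.99, -0.16], [-3.1, 3.1]. Speed limits (rad/s): [2.79, 2.79, 3.14, 3.14, 3.14, 3.14].

INTERFACE

Orientations are given as a rotation vector (axis times angle).
In Python, from workcell import ctrl gives the robot as it stands. The module is installed in compiled form; this text tells all that it offers.
- The arm moves only by the shell command python3 -m inch 'ROWS'. ROWS is JSON, a list of rows, each a list of 7 numbers: the shift along the tool's x, y, z in cm, then the turn, a rotation vector about the tool's x, y, z in rad, then the gripper's target within -1 to 1 (shut at 1, half-way at 0, fully open at -1). A call has 1 to 12 rows; each row shifts and turns the commanded pose from where the row before left it, along the tool's axes as they then stand; what a row does not reach is not made up. A row lasts 1/10 s, in which the tool goes at most 50 mm and 8.59 degrees, less where a joint would pass 70% of its speed; a pose out of reach is approached as far as the arm can. A call is refused whole if a number of a shift passes 5 or a number of a turn 0.15, either way. A call with a gripper value outside its range is refused whole. The fingers move at their own pace and stop on an object; the grip force is fixed at half the most. Time passes only in rows, so rows that do not move let the fingers close. It gives the time, the measured TCP pose, the force, the opening and the grip force at its end, in the units of the state.
- ctrl.state(): the state, without advancing time (a new reading comes with each control period).
- ctrl.capture(name): name is "scene" or "top" or "wrist"; returns (picture, depth): 400x640x3 uint8, red, green, blue; 400x640 float32, m along the optical axis (not along the pixel's ray), 0 where there is no reading.
- ctrl.camera_model(name): a dict with "fx", "fy", "cx", "cy" (pixels), "position" and "rotation" of the camera in the world. Camera axes: x right, y up, looking along -z (the intrinsics and any distortion apply to the point x, -y, -z); pixel columns grow to the right and rows downward; lengths in m; the calibration is good to about 2 mm. A picture is of the moment at which its call begins: read the wrist's pose just before it. camera_model takes no time and is no camera call; for the wrist camera it gives the pose at the moment of the call.
- ctrl.hand_in(): hands the job in; it is judged then, once.
The state is a dict: "clock": time; "qpos": joint angles; "qvel": joint speeds; "effort": joint torques, N m; "eef_pos": TCP position; "tcp_rot": TCP orientation; "wrist_force": force on the tool from outside, world axes, zero at the start; "ft_torque": the same for the moment, N m; "gripper_width": opening from 0.0 (shut) to 1.0 (fully open); "grip_force": force on a finger pad.
Only numpy, scipy, OpenCV 4.12 (cv2) and the standard library are available. Lean on these libraries where they do the work, as an engineer would, in place of code of your own. Each camera call takes 0.05 s, during which the arm holds its last target. There are 200 camera calls.

TASK

Turn the grey cover of the round parts carousel until its opening lines up squarely over the pocket with the blue tab, then put the copper-wound choke through the opening into that blue pocket. Leave the cover open over the blue pocket, and leave the heatsink, the capacitor and the screwdriver where they are.

Things in the scene. Friction and masses are not known exactly. Their poses are not given: they have to be found in the camera images.
- carousel: Round black carousel fixed to the bench, 208 mm across, 30 mm high; origin under its centre, on the turning axis. Six 60-degree pockets, 26 mm deep, radii 30 to 100 mm, 3 mm walls. A tab (34 mm wide, out to radius 125 mm, top 30 mm up) marks each pocket, whose floor has its colour: blue on the carousel's own +x, then counterclockwise from above yellow, red, white, green, orange.
- blue_pocket (a point): Centre of the floor of the blue pocket, 66 mm from the carousel's axis, 4 mm above the bench.
- cover (a joint): Angle of the cover on the carousel, rad; grows counterclockwise seen from above. 0 (or any whole turn) = the opening lies over the blue pocket. It turns endlessly both ways with light friction (about 0.06 N m), has no spring or detents, and stays where it is left.
- cover_opening (a point): Centre of the cover's opening at its top face (34.5 mm above the bench), 66 mm from the axis. The cover is a flat grey disc, 208 mm across, 4 mm thick, with one sector-shaped opening, 54 degrees wide, from radius 36 to 97 mm.
- cover_grip (a point): Point on the turning axis, 60.5 mm above the bench, to pinch the cover's upright black grip bar: 14 mm thick, 50 mm long, top 68.5 mm above the bench. Its thickness points towards the opening, its length at right angles to that. A black disc (radius 26 mm, top 38.5 mm above the bench) lies round its foot.
- choke_center (a point): Middle of the choke: a ring-shaped inductor wound with copper, 29 mm across, 11 mm high, about 40 g, lying flat and loose on the bench at the start; this point is 5.5 mm above its underside. It may lie to the left or right of the carousel.
- heatsink: Bystander: loose finned aluminium heatsink, 34 x 34 x 22 mm; origin at the centre of its underside.
- capacitor: Bystander: loose dark blue can capacitor standing upright, 22 mm across, 32 mm high; origin at the centre of its underside.
- screwdriver: Bystander: loose screwdriver lying on the bench beyond the carousel; origin under its middle.

How it is judged:
On the way:
1. the cover's opening has been turned over the blue pocket (centres within 10 mm) (horizontal distance between cover_opening and blue_pocket below 0.01 m), for 0.2 s.
At the end, for the whole second after the job is handed in: The choke lies down inside the blue pocket (its middle within 42 mm of the pocket's centre and less than 24 mm above the bench), and the cover rests with the centre of its opening within 10 mm of the centre of the blue pocket (horizontal distance between cover_opening and blue_pocket below 0.01 m and horizontal distance between choke_center and blue_pocket below 0.042 m and height (world z) of choke_center below 0.024 m and velocity of joint cover between -0.05 and 0.05 rad/s); the robot touches nothing.
It fails at once if the heatsink, the capacitor or the screwdriver is moved more than 30 mm (distance of any of heatsink, capacitor, screwdriver from where it was at the start of the episode above 0.03 m).
It also fails if it takes over 69 s, if anything falls off the work surface, if the arm or the gripper's body presses on something with over 40 N, if the wrist force passes 120 N, or if a joint passes its speed limit or range.

## Working session

There is one attempt and no reset: what is moved stays moved. The work goes in short steps, Python scripts to look and compute and a shell command to move; the robot and the scene stay as the last step left them, time stands still between calls to the robot, and variables do not carry over. Pictures are saved under pics/ and viewed, at most 10 in all, crops included, and the job is handed in when it is done.

```bash
mkdir -p pics; ls
python3 - <<'E'
from workcell import ctrl
import cv2,numpy as np
s=ctrl.state();print(s)
for n in("top","scene"):
    p,d=ctrl.capture(n);np.savez(f"pics/{n}0.npz",p=p,d=d);cv2.imwrite(f"pics/{n}0.png",p[:,:,::-1]);print(n,ctrl.camera_model(n))
E
```

```text
pics
{'clock': 0.0, 'qpos': array([-8.70375428e-01,  3.85549226e-01,  6.58157280e-03, -5.25127538e-04,
       -1.19397466e+00, -2.58597565e-01]), 'qvel': array([-0.00186797, -0.00097921, -0.00014822, -0.00070403,  0.00144948,
        0.00154322]), 'effort': array([ 2.79264332e-04, -3.92281151e+01,  1.88398004e+01,  4.18615758e+00,
       -4.65505233e-03,  2.92703408e-07]), 'eef_pos': array([ 0.26697231, -0.56436927,  0.19830488]), 'tcp_rot': array([ 0.68796401, -3.06476741, -0.00334384]), 'wrist_force': array([ 0.17878066, -0.60187539, -0.58719878]), 'ft_torque': array([ 0.01263721, -0.04674435,  0.0078618 ]), 'grip_force': 0.0, 'gripper_width': 1.0009253814210786}
top {'fx': 376.39240531575257, 'fy': 376.39240531575257, 'cx': 326.4841698858932, 'cy': 200.95972254119147, 'position': array([ 0.48288576, -0.01248547,  0.89618392]), 'rotation': array([ 0.13663907, -0.13622045, -1.54084177])}
scene {'fx': 364.96897811686284, 'fy': 364.96897811686284, 'cx': 324.9127030026324, 'cy': 200.54644125177532, 'position': array([ 1.23462998, -0.18265312,  0.65615376]), 'rotation': array([0.7128252 , 0.53467553, 1.15762137])}
```

View pics/top0.png

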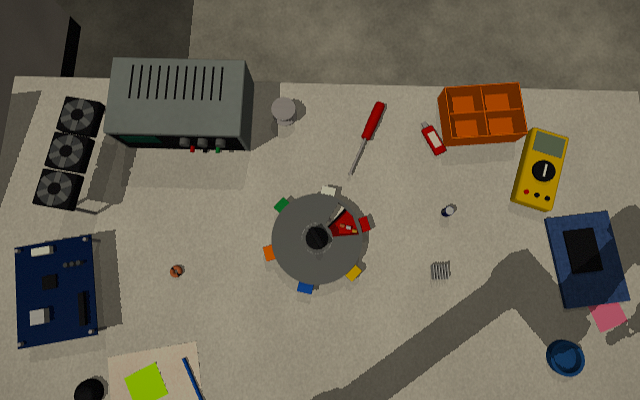

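The top view shows the carousel around (320,238), with the blue tab at (305,288) and the opening at about (345,222) over red. The choke is at (176,271), the capacitor at (448,210), the heatsink at (440,270) and the screwdriver at (368,135).

```bash
cat > h.py <<'E'
from workcell import ctrl
import cv2,numpy as np
from scipy.spatial.transform import Rotation as R
def ray(m,uv,z):
    uv=np.atleast_2d(uv).astype(float)
    d=np.c_[(uv[:,0]-m["cx"])/m["fx"],-(uv[:,1]-m["cy"])/m["fy"],-np.ones(len(uv))]
    d=R.from_rotvec(m["rotation"]).apply(d); p=np.array(m["position"])
    return p+d*((z-p[2])/d[:,2])[:,None]
def blobs(img,lo,hi,box=None,mn=15):
    h=cv2.cvtColor(img,cv2.COLOR_RGB2HSV);k=cv2.inRange(h,np.array(lo),np.array(hi))
    if box: b=np.zeros_like(k);x0,y0,x1,y1=box;b[y0:y1,x0:x1]=1;k*=b
    n,l,s,c=cv2.connectedComponentsWithStats(k)
    return [(c[i],s[i,4],l==i) for i in range(1,n) if s[i,4]>=mn]
E
python3 - <<'E'
from h import *
m=ctrl.camera_model("top");p=np.load("pics/top0.npz")["p"]
box=(250,170,385,305)
T={}
for n,lo,hi in [("blue",(105,120,40),(125,255,255)),("yellow",(20,150,60),(32,255,255)),("red",(0,170,60),(5,255,255)),("red2",(174,150,60),(180,255,255)),("green",(50,100,40),(85,255,255)),("orange",(8,150,60),(18,255,255))]:
    for c,a,_ in blobs(p,lo,hi,box): print(n,c.round(1),a,ray(m,c,.03)[0].round(4)); T.setdefault(n,ray(m,c,.03)[0])
for c,a,_ in blobs(p,(0,100,40),(20,255,255),(150,250,200,295)): print("choke",c,a,ray(m,c,.006)[0].round(4))
# grey disc
h=cv2.cvtColor(p,cv2.COLOR_RGB2HSV);print(h[260,340],h[150,300],h[238,316],h[220,340])
cv2.imwrite("pics/c.png",cv2.resize(p[170:305,250:385,::-1],None,fx=4,fy=4,interpolation=cv2.INTER_CUBIC))
E
```

```text
blue [304.8 287.5] 136 [0.4368 0.0334 0.03  ]
yellow [353.2 272.7] 142 [ 0.4723 -0.075   0.03  ]
red [343.2 225.1] 385 [ 0.5798 -0.0504  0.03  ]
red [364.  223.7] 123 [ 0.5843 -0.0984  0.03  ]
green [280.9 204.5] 117 [0.6242 0.0957 0.03  ]
orange [341.9 225.3] 16 [ 0.5792 -0.0474  0.03  ]
orange [268.5 252.6] 132 [0.5124 0.1189 0.03  ]
choke [175.60194175 270.86407767] 103 [0.4657 0.336  0.006 ]
[20 28 81] [ 21  46 149] [23 46 22] [  1 251 132]
```

View pics/c.png

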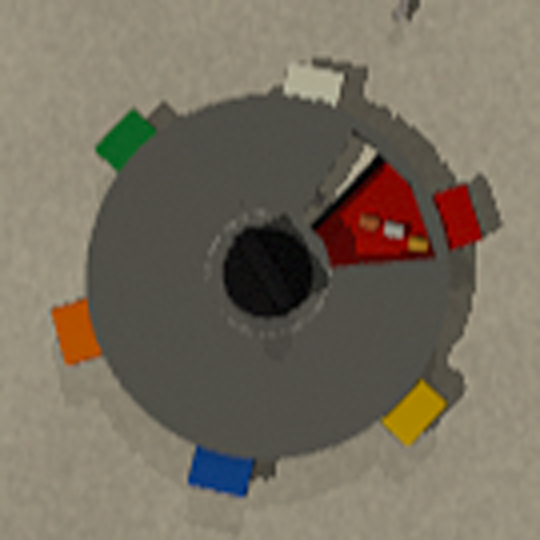

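The enlarged view puts the opening over red. Its outer corners are near crop (357,132) and (437,257), and the inner ones near (305,218) and (330,267). Opposite tab pairs give the axis.

Run:
```python
from h import *
m=ctrl.camera_model("top")
C=np.array([.5484,.0103])
uv=np.array([[357,132],[437,257],[305,218],[330,267]])/4+[250,170]
for q in ray(m,uv,.0345): v=q[:2]-C; print(np.hypot(*v).round(4),np.degrees(np.arctan2(v[1],v[0])).round(1))
v=np.array([.4368,.0334])-C;print("blue",np.degrees(np.arctan2(v[1],v[0])))
s=ctrl.state();M=R.from_rotvec(s["tcp_rot"]).as_matrix();print(M.round(3)); y=M[:,1];print("y yaw",np.degrees(np.arctan2(y[1],y[0])))
d=np.r_[C,.1]-s["eef_pos"];print("tool shift cm to above grip",(M.T@d*100).round(2))
```

```text
0.0964 -31.5
0.0982 -83.7
0.0379 -34.4
0.0366 -84.5
blue 168.30553786639527
[[-0.904 -0.427 -0.001]
 [-0.427  0.904  0.002]
 [ 0.     0.002 -1.   ]]
y yaw 115.301234847525
tool shift cm to above grip [-50.01  39.92   9.92]
```

```bash
python3 -m inch '[[-3.8,3.04,0,0,0,0,-1],[-3.8,3.04,0,0,0,0,-1],[-3.8,3.04,0,0,0,0,-1],[-3.8,3.04,0,0,0,0,-1],[-3.8,3.04,0,0,0,0,-1],[-3.8,3.04,0,0,0,0,-1],[-3.8,3.04,0,0,0,0,-1],[-3.8,3.04,0,0,0,0,-1],[-3.8,3.04,0,0,0,0,-1],[-3.8,3.04,0,0,0,0,-1],[-3.8,3.04,0,0,0,0,-1],[-3.8,3.04,0,0,0,0,-1]]'; python3 -m inch '[[-2.2,1.7,0,0,0,0,-1],[-2.2,1.7,0,0,0,0,-1],[0,0,0,0,0,-0.117,-1],[0,0,0,0,0,0,-1],[0,0,0,0,0,0,-1]]'
cat >> h.py <<'E'
def rep(target):
    s=ctrl.state();M=R.from_rotvec(s["tcp_rot"]).as_matrix();y=M[:,1]
    print("pos",s["eef_pos"].round(4),"yaw",np.degrees(np.arctan2(y[1],y[0])).round(1),"q",s["qpos"].round(2),"w",round(s["gripper_width"],3),"shift cm",(M.T@(np.array(target)-s["eef_pos"])*100).round(2),"tilt",M[:,2].round(3))
E
python3 - <<'E'
from h import *
rep([.5484,.0103,.044])
m=ctrl.camera_model("wrist");p,d=ctrl.capture("wrist");cv2.imwrite("pics/w1.png",p[:,:,::-1]);print(m)
np.savez("pics/w1.npz",p=p,d=d)
E
```

```text
clock: 1.3
eef_pos: [0.5237, -0.0382, 0.1993]
tcp_rot: [0.689, -3.065, -0.0]
wrist_force: [1.1, -0.5, 0.8]
gripper_width: 1.003
grip_force: 0.0
clock: 1.8
eef_pos: [0.5483, 0.0092, 0.199]
tcp_rot: [0.862, -3.02, -0.0]
wrist_force: [1.1, -0.3, -0.5]
gripper_width: 0.997
grip_force: 0.0
pos [0.5483 0.0092 0.199 ] yaw 121.9 q [ 0.31  0.26 -0.18 -0.   -1.13 -1.33] w 0.997 shift cm [-0.08  0.09 15.5 ] tilt [-0.001 -0.    -1.   ]
{'fx': 280.4823277455278, 'fy': 280.4823277455278, 'cx': 322.87207136071294, 'cy': 200.30253657657053, 'position': array([ 0.4786722 , -0.03309314,  0.37399125]), 'rotation': array([-0.18921283, -0.3403125 ,  2.10516292])}
```

View pics/w1.png

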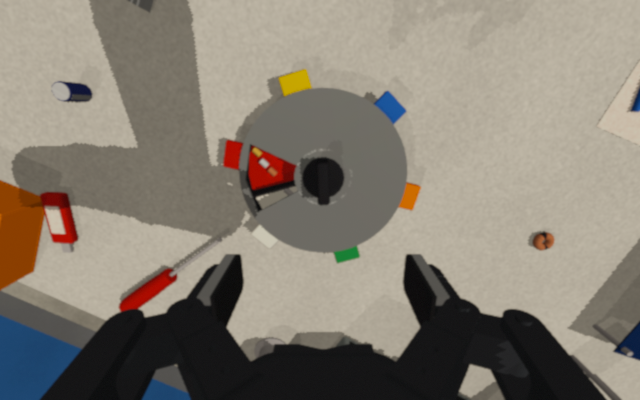

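The wrist view shows the cover's bar upright at (323,180), square between the fingers. The opening is to the left at (270,175), the blue tab at (390,107) and the choke at (543,240). I'll descend and grip.

```bash
python3 -m inch '[[-0.08,0.09,4.5,0,0,0,-1],[0,0,4.5,0,0,0,-1],[0,0,3.5,0,0,0,-1],[0,0,2,0,0,0,-1],[0,0,1,0,0,0,-1],[0,0,0,0,0,0,0],[0,0,0,0,0,0,1],[0,0,0,0,0,0,1],[0,0,0,0,0,0,1],[0,0,0,0,0,0,1],[0,0,0,0,0,0,1]]'
python3 - <<'E'
from h import *
rep([.5484,.0103,.044])
print(ctrl.state()["ft_torque"])
E
```

```text
clock: 2.95
eef_pos: [0.5491, 0.0106, 0.0449]
tcp_rot: [-0.866, 3.019, 0.0]
wrist_force: [-0.8, -1.0, -0.2]
gripper_width: 0.002
grip_force: 0.0
pos [0.5491 0.0106 0.0449] yaw 122.0 q [ 0.31  0.42 -0.38  0.   -0.77 -1.33] w 0.002 shift cm [0.08 0.01 0.09] tilt [ 0.001  0.    -1.   ]
[ 0.00077895 -0.00866196  0.02854654]
```

Run:
```python
from h import *
p,d=ctrl.capture("wrist");cv2.imwrite("pics/w2.png",p[:,:,::-1])
q,d=ctrl.capture("scene");cv2.imwrite("pics/s2.png",q[:,:,::-1])
a=cv2.resize(q[120:320,200:500,::-1],(600,400));cv2.imwrite("pics/w2.png",np.vstack([cv2.resize(p[:,:,::-1],(480,300)),cv2.resize(a,(480,300))]))
```

```text
(no output)
```

View pics/w2.png

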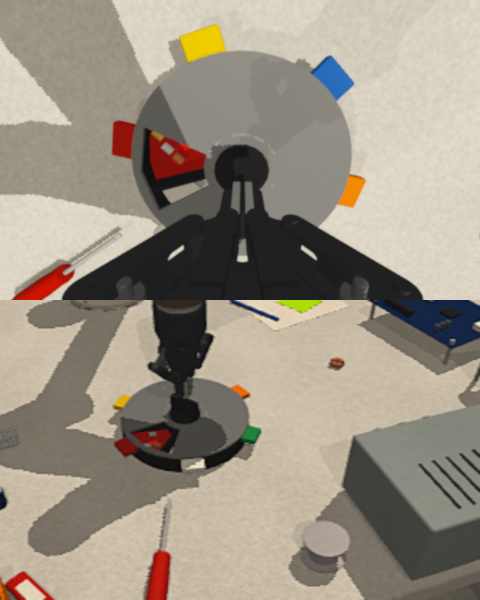

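Run:
```python
from h import *
s=ctrl.state();print(s["clock"],s["gripper_width"],s["grip_force"],s["eef_pos"])
p,d=ctrl.capture("wrist");q,e=ctrl.capture("scene")
def proj(n,X):
    m=ctrl.camera_model(n);v=R.from_rotvec(m["rotation"]).inv().apply(np.array(X)-m["position"])
    return np.array([m["cx"]+m["fx"]*v[0]/-v[2],m["cy"]-m["fy"]*v[1]/-v[2]]),-v[2]
C=np.array([.5484,.0103]);t=np.radians(32);u=np.array([np.cos(t),np.sin(t)])
ims={"wrist":p.copy(),"scene":q.copy()};D={"wrist":d,"scene":e}
out=[]
for n,im in ims.items():
    k=4;c=proj(n,[*C,.055])[0];x0,y0=int(c[0]-75),int(c[1]-50)
    big=cv2.resize(im[y0:y0+100,x0:x0+150,::-1],None,fx=k,fy=k,interpolation=cv2.INTER_CUBIC)
    big=cv2.convertScaleAbs(big,alpha=2.0,beta=20)
    for X,col in [([*(C+.025*u),.0685],(0,255,0)),([*(C-.025*u),.0685],(0,255,0)),(s["eef_pos"],(0,0,255))]:
        w,z=proj(n,X);print(n,w.round(1),z.round(4),D[n][int(w[1]),int(w[0])]);cv2.circle(big,tuple(int(v) for v in (w-[x0,y0])*k),4,col,-1)
    out.append(big)
big=np.vstack(out);cv2.imwrite("pics/w3.png",cv2.resize(big,(450,600)));print(big.shape)
```

```text
3.05 0.003960051466254489 0.0 [0.54899273 0.01057553 0.04462731]
wrist [321.6 284.4] 0.1766 0.12395371
wrist [321.5 209.9] 0.1608 0.16384122
wrist [321.6 232.9] 0.1916 0.16410516
scene [322.  189.1] 0.9106 0.9133315
scene [307.  181.4] 0.9346 0.9933271
scene [314.9 192.5] 0.9382 0.92235386
(800, 600, 3)
```

View pics/w3.png

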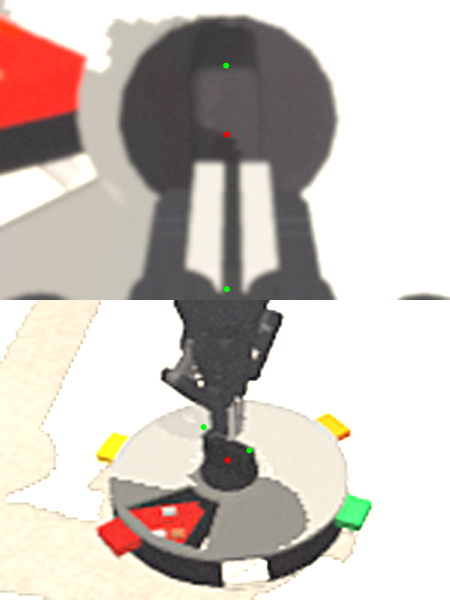

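The fingers shut just above the bar top, at crop (230,160) in the wrist view, even though the TCP reads z=0.045. I'll check the depth.

Run:
```python
from h import *
s=ctrl.state();m=ctrl.camera_model("wrist");p,d=ctrl.capture("wrist")
M=R.from_rotvec(s["tcp_rot"]).as_matrix()
for u in(315,323,332):
  for v in range(200,285,6):
    z=d[v,u]; X=np.array(m["position"])+R.from_rotvec(m["rotation"]).apply(np.array([(u-m["cx"])/m["fx"],-(v-m["cy"])/m["fy"],-1])*z)
    print(u,v,p[v,u],X.round(4),(M.T@(X-s["eef_pos"])*1000).round(1))
```

```text
315 200 [21 20 19] [ 0.5297 -0.0064  0.0496] [25.3 -4.1 -5.1]
315 206 [20 18 20] [ 0.5298 -0.006   0.06  ] [ 24.9  -3.9 -15.5]
315 212 [36 34 35] [ 0.5307 -0.0052  0.0672] [ 23.8  -3.7 -22.8]
315 218 [38 36 36] [ 0.5333 -0.0035  0.0688] [ 20.7  -3.7 -24.3]
315 224 [39 36 36] [ 0.5363 -0.0017  0.0694] [ 17.2  -3.7 -24.9]
315 230 [36 33 34] [5.397e-01 3.000e-04 6.910e-02] [ 13.3  -3.7 -24.7]
315 236 [25 23 24] [0.5432 0.0025 0.0685] [  9.1  -3.8 -24. ]
315 242 [82 80 76] [0.5412 0.0016 0.0806] [ 11.3  -3.4 -36.1]
315 248 [114 111 105] [0.5414 0.002  0.0869] [ 11.   -3.3 -42.4]
315 254 [113 111 105] [0.5409 0.0019 0.094 ] [ 11.4  -3.1 -49.5]
315 260 [113 111 105] [0.5409 0.0021 0.0996] [ 11.3  -2.9 -55.1]
315 266 [113 111 105] [0.5411 0.0023 0.1047] [ 11.   -2.8 -60.2]
315 272 [114 111 105] [0.541  0.0024 0.1096] [ 11.   -2.7 -65.2]
315 278 [114 111 105] [0.5416 0.0029 0.1133] [ 10.3  -2.6 -68.8]
315 284 [32 32 33] [0.5405 0.0024 0.1193] [ 11.5  -2.4 -74.8]
323 200 [21 20 22] [ 0.5274 -0.0018  0.0481] [24.8  1.  -3.6]
323 206 [21 20 21] [ 0.5269 -0.0021  0.0613] [ 25.4   1.  -16.9]
323 
[... 1052 characters left out ...]

332 224 [32 31 33] [0.5325 0.0077 0.0654] [ 15.5   6.3 -20.9]
332 230 [33 31 32] [0.5353 0.0095 0.0666] [ 12.1   6.3 -22.2]
332 236 [34 32 33] [0.5385 0.0115 0.067 ] [  8.4   6.3 -22.6]
332 242 [84 82 78] [0.5366 0.0098 0.0798] [ 10.9   5.9 -35.3]
332 248 [114 112 105] [0.5361 0.0092 0.088 ] [ 11.6   5.7 -43.5]
332 254 [113 111 105] [0.5368 0.0094 0.0931] [ 10.9   5.5 -48.6]
332 260 [114 112 105] [0.5366 0.0091 0.0995] [ 11.2   5.3 -55. ]
332 266 [113 111 105] [0.5365 0.0088 0.1054] [ 11.5   5.1 -60.9]
332 272 [114 111 105] [0.5366 0.0087 0.1102] [ 11.4   5.  -65.7]
332 278 [109 105 100] [0.5365 0.0085 0.1153] [ 11.7   4.8 -70.8]
332 284 [33 32 34] [0.536  0.0079 0.1206] [ 12.4   4.7 -76.1]
```

The depth image puts the finger tips at z≈0.079, 34 mm above the reported TCP, while the bar top reads 0.069 as described. I'll trust the images and allow for the 34 mm: open, go down 3.4 cm and grip.

```bash
python3 -m inch '[[0,0,0,0,0,0,-1],[0,0,0,0,0,0,-1],[0,0,0,0,0,0,-1],[0,0,0,0,0,0,-1],[0,0,0,0,0,0,-1],[0,0,1.2,0,0,0,-1],[0,0,1.2,0,0,0,-1],[0,0,1.0,0,0,0,-1],[0,0,0,0,0,0,-1]]'; python3 -m inch '[[0,0,0,0,0,0,1],[0,0,0,0,0,0,1],[0,0,0,0,0,0,1],[0,0,0,0,0,0,1],[0,0,0,0,0,0,1],[0,0,0,0,0,0,1],[0,0,0,0,0,0,1]]'
python3 - <<'E'
from h import *
rep([.5484,.0103,.01])
E
```

```text
clock: 4.1
eef_pos: [0.5472, 0.01, 0.008]
tcp_rot: [0.864, -3.015, -0.0]
wrist_force: [-0.0, -0.5, 1.1]
gripper_width: 1.001
grip_force: 0.0
clock: 4.8
eef_pos: [0.5495, 0.0099, 0.011]
tcp_rot: [-0.866, 3.019, -0.001]
wrist_force: [2.1, -4.6, 2.2]
gripper_width: 0.152
grip_force: 60.2
pos [0.5495 0.0099 0.011 ] yaw 122.0 q [ 0.31  0.47 -0.41  0.   -0.69 -1.33] w 0.152 shift cm [0.08 0.1  0.1 ] tilt [ 0.001 -0.001 -1.   ]
```

Gripped: 13 mm opening at 60 N. Now I'll turn it counterclockwise by 226°, where joint 6 has room.

```bash
python3 -m inch '[[0,0,0,0,0,-0.08,1],[0,0,0,0,0,-0.12,1],[0,0,0,0,0,-0.15,1],[0,0,0,0,0,-0.15,1],[0,0,0,0,0,-0.15,1],[0,0,0,0,0,-0.15,1],[0,0,0,0,0,-0.15,1],[0,0,0,0,0,-0.15,1],[0,0,0,0,0,-0.15,1],[0,0,0,0,0,-0.15,1],[0,0,0,0,0,-0.1,1],[0,0,0,0,0,0,1]]'
python3 - <<'E'
from h import *
rep([.5484,.0103,.01])
E
```

```text
clock: 6.0
eef_pos: [0.5498, 0.0098, 0.011]
tcp_rot: [-2.694, 1.616, -0.003]
wrist_force: [2.4, -5.7, 2.1]
gripper_width: 0.154
grip_force: 60.2
pos [0.5498 0.0098 0.011 ] yaw -151.9 q [ 0.31  0.47 -0.41  0.   -0.69  0.18] w 0.154 shift cm [-0.11  0.1   0.1 ] tilt [ 0.001 -0.001 -1.   ]
```

```bash
python3 -m inch '[[0,0,0,0,0,-0.1,1],[0,0,0,0,0,-0.15,1],[0,0,0,0,0,-0.15,1],[0,0,0,0,0,-0.15,1],[0,0,0,0,0,-0.15,1],[0,0,0,0,0,-0.15,1],[0,0,0,0,0,-0.15,1],[0,0,0,0,0,-0.15,1],[0,0,0,0,0,-0.15,1],[0,0,0,0,0,-0.15,1],[0,0,0,0,0,-0.15,1],[0,0,0,0,0,-0.15,1]]';python3 -m inch '[[0,0,0,0,0,-0.15,1],[0,0,0,0,0,-0.15,1],[0,0,0,0,0,-0.15,1],[0,0,0,0,0,-0.15,1],[0,0,0,0,0,-0.1,1],[0,0,0,0,0,0,1],[0,0,0,0,0,0,1]]'
python3 - <<'E'
from h import *
rep([.5484,.0103,.01])
E
```

```text
clock: 7.2
eef_pos: [0.5499, 0.01, 0.011]
tcp_rot: [2.964, 1.037, 0.002]
wrist_force: [2.1, -4.1, 1.2]
gripper_width: 0.151
grip_force: 60.1
clock: 7.9
eef_pos: [0.5498, 0.0101, 0.011]
tcp_rot: [2.436, 1.981, 0.002]
wrist_force: [2.0, -5.2, 2.6]
gripper_width: 0.151
grip_force: 60.2
pos [0.5498 0.0101 0.011 ] yaw -11.8 q [ 0.31  0.47 -0.41  0.   -0.69  2.62] w 0.151 shift cm [-0.01 -0.14  0.1 ] tilt [ 0.002 -0.    -1.   ]
```

```bash
python3 -m inch '[[0,0,0,0,0,0,-1],[0,0,0,0,0,0,-1],[0,0,0,0,0,0,-1],[0,0,0,0,0,0,-1],[0,0,0,0,0,0,-1],[0,0,-2,0,0,0,-1],[0,0,-4,0,0,0,-1],[0,0,-4,0,0,0,-1],[0,0,-4,0,0,0,-1],[0,0,0,0,0,0,-1],[0,0,0,0,0,0,-1]]'
python3 - <<'E'
from h import *
rep([.4657,.336,.10])
m=ctrl.camera_model("wrist");p,d=ctrl.capture("wrist");cv2.imwrite("pics/w4.png",p[:,:,::-1]);np.savez("pics/w4.npz",p=p,d=d,pos=m["position"],rot=m["rotation"])
E
```

```text
clock: 9.0
eef_pos: [0.5492, 0.0108, 0.1514]
tcp_rot: [2.436, 1.983, 0.004]
wrist_force: [-1.2, -0.5, -0.8]
gripper_width: 0.998
grip_force: 0.0
pos [0.5492 0.0108 0.1514] yaw -11.7 q [ 0.31  0.3  -0.25 -0.   -1.02  2.62] w 0.998 shift cm [ 30.14 -14.77   5.17] tilt [ 0.002  0.001 -1.   ]
```

View pics/w4.png

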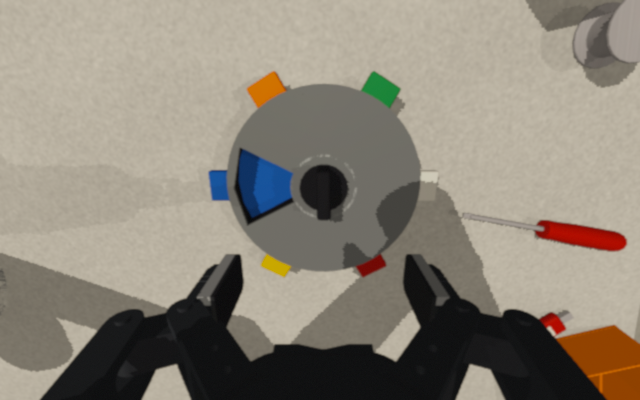

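The wrist view confirms the opening squarely over the blue pocket: opening at (265,185), tab at (220,185), blue floor only. On to the choke.

```bash
python3 -m inch '[[4.3,-2.11,0,0,0,0,-1],[4.3,-2.11,0,0,0,0,-1],[4.3,-2.11,0,0,0,0,-1],[4.3,-2.11,0,0,0,0,-1],[4.3,-2.11,0,0,0,0,-1],[4.3,-2.11,0,0,0,0,-1],[4.3,-2.11,0,0,0,0,-1],[0,0,0,0,0,0.15,-1],[0,0,0,0,0,0.15,-1],[0,0,0,0,0,0.15,-1],[0,0,0,0,0,0.15,-1],[0,0,0,0,0,0.15,-1]]'; python3 -m inch '[[0,0,0,0,0,0.15,-1],[0,0,0,0,0,0.15,-1],[0,0,0,0,0,0.15,-1],[0,0,0,0,0,0.15,-1],[0,0,0,0,0,0.15,-1],[0,0,0,0,0,0.15,-1],[0,0,0,0,0,0,-1],[0,0,0,0,0,0,-1]]';python3 - <<'E'
from h import *
m=ctrl.camera_model("wrist");p,d=ctrl.capture("wrist");cv2.imwrite("pics/w5.png",p[:,:,::-1])
for c,a,k in blobs(p,(0,100,40),(20,255,255),None,60):
    u,v,w,h=cv2.boundingRect(k.astype(np.uint8)); X=ray(m,c,.007)[0];print(c.round(1),a,(u,v,w,h),X.round(4), ray(m,[[u+w/2,v+h/2]],.007)[0].round(4))
rep([.4657,.336,-.03])
E
```

```text
clock: 10.25
eef_pos: [0.4642, 0.3344, 0.1482]
tcp_rot: [2.994, 0.944, -0.006]
wrist_force: [0.1, 0.2, -1.0]
gripper_width: 0.999
grip_force: 0.0
clock: 11.05
eef_pos: [0.4646, 0.3347, 0.1491]
tcp_rot: [3.109, -0.438, -0.002]
wrist_force: [-0.6, 0.1, 0.3]
gripper_width: 1.003
grip_force: 0.0
[522.  78.] 1130 (503, 55, 39, 46) [0.5118 0.1053 0.007 ] [0.5116 0.1048 0.007 ]
[321.8 178.2] 387 (310, 167, 24, 24) [0.4667 0.3354 0.007 ] [0.4657 0.3354 0.007 ]
pos [0.4648 0.3348 0.1493] yaw -106.1 q [ 0.91  0.34 -0.19 -0.   -1.04  0.38] w 0.999 shift cm [ 0.07 -0.18 17.93] tilt [-0.001 -0.002 -1.   ]
```

View pics/w5.png

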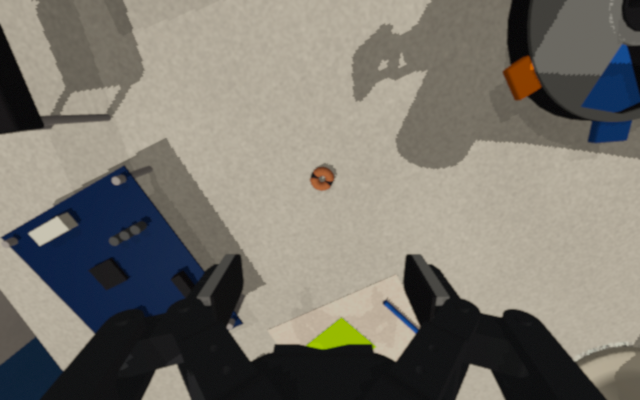

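The wrist view shows the choke alone at (322,178), which is (0.466, 0.335), with nothing near it. I'll descend and grip.

```bash
python3 -m inch '[[0.06,-0.16,4.5,0,0,0,-1],[0,0,4.5,0,0,0,-1],[0,0,4,0,0,0,-1],[0,0,3,0,0,0,-1],[0,0,1.3,0,0,0,-1],[0,0,0.4,0,0,0,-1],[0,0,0,0,0,0,-1],[0,0,0,0,0,0,-1]]'; python3 -m inch '[[0,0,0,0,0,0,1],[0,0,0,0,0,0,1],[0,0,0,0,0,0,1],[0,0,0,0,0,0,1],[0,0,0,0,0,0,1],[0,0,0,0,0,0,1]]'
```

```text
clock: 11.9
eef_pos: [0.4671, 0.3376, -0.0249]
tcp_rot: [-3.108, 0.441, -0.003]
wrist_force: [-0.9, 0.9, 0.3]
gripper_width: 0.998
grip_force: 0.0
clock: 12.5
eef_pos: [0.4663, 0.3367, -0.0257]
tcp_rot: [-3.11, 0.442, -0.001]
wrist_force: [-1.3, -0.9, 5.6]
gripper_width: 0.296
grip_force: 58.6
```

```bash
python3 -m inch '[[0,0,-3,0,0,0,1],[0,0,-4.5,0,0,0,1],[0,0,-4.5,0,0,0,1],[0,0,0,0,0,0,1],[0,0,0,0,0,0,1]]'
python3 - <<'E'
from h import *
s=ctrl.state();print(s["gripper_width"],s["grip_force"])
rep([.4838,.0237,.1])
p,d=ctrl.capture("wrist");cv2.imwrite("pics/w6.png",p[100:400,:,::-1])
E
```

```text
clock: 13.0
eef_pos: [0.4663, 0.337, 0.0945]
tcp_rot: [-3.108, 0.443, -0.001]
wrist_force: [-0.3, -0.7, -1.5]
gripper_width: 0.294
grip_force: 59.0
0.29401250954378244 59.01306509971619
pos [0.4663 0.337  0.0945] yaw -106.2 q [ 0.91  0.4  -0.26 -0.   -0.91  0.38] w 0.294 shift cm [10.43 29.59 -0.63] tilt [ 0.001  0.002 -1.   ]
```

View pics/w6.png

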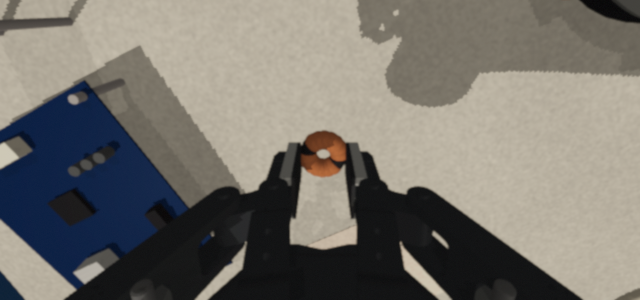

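The choke is held flat between the pad tips, with its hole at full-image pixel (323,253). I'll carry it over to the pocket.

```bash
python3 -m inch '[[0.8,2.2,0,0,0,0,1],[1.49,4.23,0,0,0,0,1],[1.49,4.23,0,0,0,0,1],[1.49,4.23,0,0,0,0,1],[1.49,4.23,0,0,0,0,1],[1.49,4.23,0,0,0,0,1],[1.49,4.23,0,0,0,0,1],[0.69,2.0,0,0,0,0,1],[0,0,0,0,0,0,1],[0,0,0,0,0,0,1]]'
python3 - <<'E'
from h import *
rep([.4838,.0237,.01]);s=ctrl.state()
m=ctrl.camera_model("wrist");p,d=ctrl.capture("wrist");cv2.imwrite("pics/w7.png",p[:,:,::-1])
M=R.from_rotvec(s["tcp_rot"]).as_matrix()
for c,a,k in blobs(p,(0,100,40),(18,255,255),(290,200,360,300),60):
    u,v,w,h=cv2.boundingRect(k.astype(np.uint8)); z=np.median(d[k]);
    X=np.array(m["position"])+R.from_rotvec(m["rotation"]).apply(np.array([(u+w/2-m["cx"])/m["fx"],-(v+h/2-m["cy"])/m["fy"],-1])*z)
    print(c,a,X.round(4),"tool mm",(M.T@(X-s["eef_pos"])*1000).round(1))
E
```

```text
clock: 14.05
eef_pos: [0.4827, 0.0224, 0.0923]
tcp_rot: [3.109, -0.445, -0.004]
wrist_force: [-0.3, 0.9, -0.4]
gripper_width: 0.292
grip_force: 59.1
pos [0.4827 0.0224 0.0923] yaw -106.3 q [ 0.38  0.26 -0.48 -0.   -0.83  0.9 ] w 0.292 shift cm [ 0.08 -0.17  8.23] tilt [-0.002 -0.001 -1.   ]
[323.42723005 252.97719651] 1491 [0.4854 0.0216 0.1282] tool mm [  2.7   0.1 -35.9]
```

View pics/w7.png

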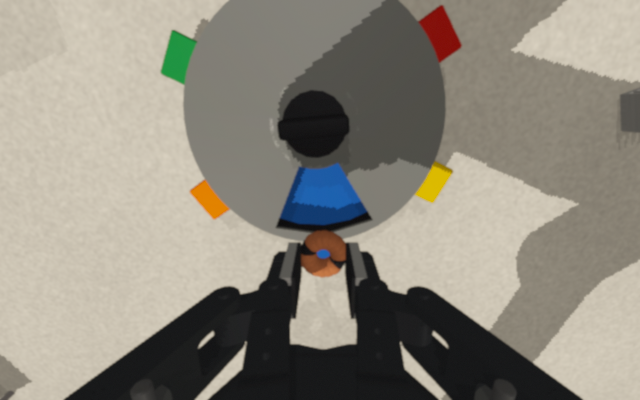

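The choke hangs directly over the blue opening, which is open and aligned, with blue showing through the hole at (323,253). I'll lower to just above the cover and release.

```bash
python3 -m inch '[[-0.1,-0.17,3,0,0,0,1],[0,0,3,0,0,0,1],[0,0,1.5,0,0,0,1],[0,0,0.4,0,0,0,1],[0,0,0,0,0,0,1],[0,0,0,0,0,0,1]]'; python3 -m inch '[[0,0,0,0,0,0,-1],[0,0,0,0,0,0,-1],[0,0,0,0,0,0,-1],[0,0,0,0,0,0,-1],[0,0,-2,0,0,0,-1],[0,0,-4,0,0,0,-1],[0,0,-4,0,0,0,-1],[0,0,-4,0,0,0,-1],[0,0,0,0,0,0,-1],[0,0,0,0,0,0,-1]]'
python3 - <<'E'
from h import *
m=ctrl.camera_model("wrist");p,d=ctrl.capture("wrist");cv2.imwrite("pics/w8.png",p[:,:,::-1])
for c,a,k in blobs(p,(0,100,40),(18,255,255),(230,130,410,260),30):
    print(c,a,ray(m,c,.0095)[0].round(4),np.median(d[k]))
E
```

```text
clock: 14.7
eef_pos: [0.484, 0.026, 0.0151]
tcp_rot: [-3.11, 0.441, -0.002]
wrist_force: [0.6, -0.4, -0.6]
gripper_width: 0.297
grip_force: 59.1
clock: 15.7
eef_pos: [0.4835, 0.0254, 0.1553]
tcp_rot: [-3.108, 0.443, -0.003]
wrist_force: [-0.4, 0.3, -0.6]
gripper_width: 1.001
grip_force: 0.0
[237.4872449  183.26785714] 392 [0.5071 0.1243 0.0095] 0.31001207
[322.67955801 178.77348066] 362 [0.4842 0.0261 0.0095] 0.32443115
```

View pics/w8.png

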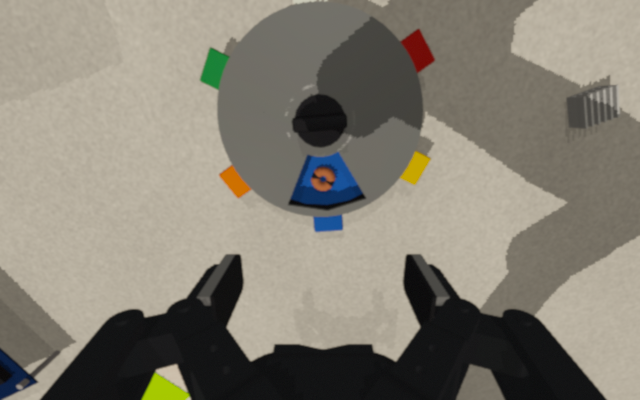

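The picture shows the choke lying in the blue pocket at (322,179), about 2 mm from its centre, with the opening aligned and the gripper clear of everything. Handing in.

```bash
python3 -c "
from workcell import ctrl
print(ctrl.hand_in())"
```

```text
the job is handed in; nothing more can be done
None
```

I handed the job in at about 16 s: the cover is open squarely over the blue pocket, the choke lies inside about 2 mm from its centre, and I touched none of the bystanders; the hand-in returned no verdict.

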